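# Dispense three cells

## Robot

A 6-joint arm with a two-finger parallel gripper is mounted at the origin on a cart in front of the work surface, level with it; the furniture and walls round the work are solid. World frame = base frame: x ahead of the robot, y to its left, z up, the work surface at z = 0. Lengths are in mm, angles in rad, forces in N, time in s.
With the tool pointing down it reaches from about 350 to 875 mm from the base axis. Payload 4.2 kg.
Tool frame: the origin (TCP) lies on the centre line of the jaws, within the pads' length; the fingertips stand robot.tcp_to_tips ahead of it and the grasp point (between the pads) lies 5 mm behind it (robot.tcp_to_tips is the distance from the TCP to the fingertips, in mm); z points along the fingers, y is the line along which they close (so a half turn about z gives the same grasp; the last joint's range is limited). The gripper opens to 87 mm and grips with 3 to 60 N. Pads are 19 mm wide; open, the fingers measure 117 mm over their backs; the gripper's body (75 mm by 190 mm) begins 51 mm behind the grasp point.
Start: joints at [1.517, 0.385, 0.008, 0, -1.194, -0.259], TCP at [192.295, 594.661, 202.25] pointing down, gripper open.
Joint ranges: [-3.14, 3.14], [-1.21, 2.06], [-1.07, 1.41], [-3.16, 2.05], [-2.99, -0.16], [-3.1, 3.1]. Speed limits (rad/s): [2.79, 2.79, 3.14, 3.14, 3.14, 3.14].

## Interface

Orientations are given as a 3x3 rotation matrix whose columns are the frame's x, y, z axes.
In Python, from plant import robot gives the robot as it stands.
- The arm moves only by the shell command python3 -m pendant 'ROWS' [OPENING]. ROWS is JSON, one flat list of numbers, 6 for each row, row after row: the shift along the tool's x, y, z in m, then the turn, a rotation vector about the tool's x, y, z in degrees. A call has 1 to 10 rows; each row shifts and turns the commanded pose from where the row before left it, along the tool's axes as they then stand; what a row does not reach is not made up. A row lasts 1/8 s, in which the tool goes at most 62.5 mm and 10.7 degrees, less where a joint would pass 70% of its speed; a pose out of reach is approached as far as the arm can. A call with a gripper value outside its range is refused whole. OPENING is the finger opening in m, from 0 to 0.087, set as the call begins (- or left out, the last holds). The fingers move at their own pace and stop on an object; the grip force is fixed at half the most. Time passes only in rows, so rows that do not move let the fingers close. It gives the time, the measured TCP pose, the force, the opening and the grip force at its end, in the units of the state.
- robot.get_obs(): the state, without advancing time (a new reading comes with each control period).
- robot.read_camera(name): name is "side" or "top" or "wrist"; returns a dict with "image" (480x640x3 uint8, blue, green, red), "fov_y" (degrees; the focal length in pixels is half the picture's height over the tangent of half this angle, whatever the lens; pixels are square), "cx", "cy" (the principal point, pixels), "distortion" ([k1, k2, p1, p2, k3] as OpenCV has them; the pictures are not rectified), "view" (4x4, takes a point from world to camera coordinates). Camera axes: x right, y down, z forward; pixel columns grow to the right and rows downward; lengths in mm; the calibration is good to about 2 mm. A picture is of the moment at which its call begins. There is no depth.
- robot.close_job(): hands the job in; it is judged then, once.
Trained networks look in a picture, given as the dict that the camera call returned (one of the last four; its "shot" number tells which), for a name from the list of things; names that differ only in an ending like _2 or _b are one class to them, and where a whole thing is asked for, a point or a joint stands for the part that bears it (a point fixed in the world has none). Each returns a list of dicts, best first, with "score" (0 to 1); they miss things now and then, are a little off and sometimes report something else, mostly with a low value. They report only what shows in the picture. A call takes as long as a camera call.
- robot.silhouettes(picture, query): "region" (480x640 bool, what is visible of it) and "position" ([column, row] as shares, 0 to 1, of the picture: columns of its width, rows of its height, amid what is visible of it).
- robot.landmark_of(picture, query): "position" ([column, row] as shares, 0 to 1, of the picture: columns of its width, rows of its height: a listed point, or the origin of a listed thing).
The state is a dict: "clock": time; "joint_positions": joint angles; "dq": joint speeds; "joint_torque": joint torques, N m; "tcp_pos": TCP position; "eef_rot": TCP orientation; "ft_force": force on the tool from outside, world axes, zero at the start; "moment": the same for the moment, N m; "width": opening from 0.0 (shut) to 1.0 (fully open); "grip_force": force on a finger pad.
Only numpy, scipy, OpenCV 4.12 (cv2) and the standard library are available. Lean on these libraries where they do the work, as an engineer would, in place of code of your own. Each camera call takes 0.05 s, during which the arm holds its last target. There are 200 camera calls.

## Task

Get three AA cells out of the bench dispenser for the card terminal. Turn the cam lock's wing clockwise until it has drawn the magazine tight against the lever unit, set the empty metal tray down under the spout, then push the lever fully down and let it come right up three times, so that exactly three cells lie in the tray and the other two stay in the magazine. Leave the lock tight, and do not push the things round about aside.

Things in the scene. Friction and masses are not known exactly. Their poses are not given: they have to be found in the camera images.
- dispenser: Grey AA cell dispenser, fixed. Origin on the bench under the magazine shaft (as when tight), z up: spout to +y, lever to -y, cam lock on the -x side. Base plate x -86..42, y -120..8, 8 mm high. Magazine: upright shaft x -30..30, y -12..14 mm when tight (9.5 mm further to +y while loose), 102 mm high, top cell to 106; five cells lie in it along x, one above the other.
- bay (a point): Where the tray's origin belongs, on the bench at x = 0, y = 68 mm of the dispenser's frame (fixed). With the tray's long side along the dispenser's y its near wall is then 6 mm clear of the magazine's foot, whose upright front is at y = 14 mm when tight. About 5 mm off in x or y still catches the cells.
- spout_lip (a point): Middle of the lower edge of the sloping spout, which moves with the magazine: y = 32 mm of the dispenser's frame when tight. The spout is 60 mm wide in x; its underside at the lip is over 22 mm above the bench, so that an 18 to 20 mm tray wall passes under. Cells roll off it slowly and drop just past it.
- lever_axle (a point): Axle of the lever, along the dispenser's x, at y = -43, z = 76 mm of its frame.
- cam (a joint): Angle of the cam lock's wing, rad, 0..1.5, clockwise from above is positive; starts at 0 to 0.2. From 0.2 to 1.25 its curved slot draws in the stud's head and so the magazine; then it only holds, until its end stop at 1.5. Stiff (0.08 N m), stays where it is left.
- cam_grip (a point): Point to grip on the cam's black wing, on its upright axis, 62 mm above the bench, at x = -58, y = -40 mm of the dispenser's frame. The wing is a bar 36 mm long, 10 mm thick, from 39 to 73 mm high over a round plate (47 mm across, top 34 mm high). The point's x axis lies along the bar (at joint 0 along the dispenser's x).
- magazine (a joint): How far the magazine has been drawn towards the lever unit, m: 0 = loose (a gap of 9.5 mm shows), 0.0095 = tight. While it is loose the plunger falls short and most strokes fail to push a cell past the spring flap of the outlet.
- lever (a joint): Angle of the sprung lever, rad: 0 = up (rest), 0.6 = fully down (stop). It comes up by itself. A full stroke pushes the plunger 22 mm forward and throws out the lowest cell (past the outlet's spring flap at about 0.5 rad); the next cell drops down only when the lever is fully up again.
- lever_pad (a point): Middle of the top of the lever's black finger pad (28 mm wide in x, 34 mm long). At rest at y = -132, z = 114 mm of the dispenser's frame, leaning 0.3 rad; it swings about the axle at 99.5 mm radius, fully down at y = -138, z = 57 mm. Pushing down there takes about 2 N at first, 5 N just before the stop. The point's axes are the dispenser's at rest and swing with the lever.
- tray: Open tray of plain aluminium, loose, about 0.12 kg, outside 68 (x) x 96 (y) x 18 mm high, walls and floor 3 mm, with a slightly rounded rim 20 mm high. Origin: middle of its underside, z up. Can be gripped from outside across its 68 mm. It starts to the right, in front of the microscope, or at the left of the dispenser, its long side within 0.45 rad of the robot's x.
- cell_1_mid (a point): Middle of the lowest AA cell (orange and black, 14 mm across, 51 mm long), the first to come out.
- cell_2_mid (a point): Middle of the second cell from below.
- cell_3_mid (a point): Middle of the third cell from below.
- cell_4_mid (a point): Middle of the fourth cell from below; it stays in.
- cell_5_mid (a point): Middle of the top cell; it stays in.
- solder_spool: Blue spool of solder standing on end, 52 mm across, 36 mm high, origin under its middle. Bystander, behind the tray's place.
- alcohol: Teal bottle, standing, 39 mm across, 142 mm high, origin under its middle. Bystander, behind the magazine.
- tape_amber: Roll of amber tape lying flat, 76 mm across, 25 mm high, origin under its middle. Bystander; it lies in the one of the two places where the tray is not.
- microscope: White stereo microscope, part of the bench and fixed; its round base is about 0.25 m across, its eyepieces lean towards the robot, 0.31 m high. The arm and gripper must stay clear of it.
- terminal_top: Dark blue card terminal lying on its back, 165 (x) x 76 (y) x 32 mm, origin under its middle. Bystander, behind the lever.

How it is judged (in metres and radians):
On the way, in this order (a step that is already met when the one before it is completed fails the run):
1. the cam lock has drawn the magazine tight against the lever unit (value of joint magazine above 0.0082 m and value of joint cam above 1.1 rad), for 0.2 s.
2. the first cell lies in the tray (x of cell_1_mid in the frame of tray between -0.031 and 0.031 m and y of cell_1_mid in the frame of tray between -0.045 and 0.045 m and z of cell_1_mid in the frame of tray between 0 and 0.03 m), for 0.2 s.
3. a second cell lies in the tray (x of cell_2_mid in the frame of tray between -0.031 and 0.031 m and y of cell_2_mid in the frame of tray between -0.045 and 0.045 m and z of cell_2_mid in the frame of tray between 0 and 0.03 m), for 0.2 s.
4. a third cell lies in the tray (x of cell_3_mid in the frame of tray between -0.031 and 0.031 m and y of cell_3_mid in the frame of tray between -0.045 and 0.045 m and z of cell_3_mid in the frame of tray between 0 and 0.03 m), for 0.2 s.
At the end, for the whole second after the job is handed in: Lock tight (cam past 1.1 rad, magazine drawn in over 8.2 of its 9.5 mm), cells 1 to 3 inside the tray, cells 4 and 5 in the magazine shaft, tray flat on the bench (within 0.08 rad, 6 mm) and at rest, lever up (below 0.08 rad) (all of step 1 and all of step 2 and all of step 3 and all of step 4 and y of cell_4_mid in the frame of dispenser between -0.012 and 0.01 m and z of each of cell_4_mid, cell_5_mid in the frame of dispenser above 0.034 m and x of cell_4_mid in the frame of dispenser between -0.02 and 0.02 m and y of cell_5_mid in the frame of dispenser between -0.012 and 0.01 m and x of cell_5_mid in the frame of dispenser between -0.02 and 0.02 m and value of joint lever below 0.08 rad and angle between tray's own z axis and vertical below 0.08 rad and height (world z) of tray below 0.006 m and linear speed of tray below 0.02 m/s and velocity of joint lever below 0.1 rad/s); the robot touches nothing.
It fails at once if the solder spool is shoved more than 25 mm (distance of solder_spool from where it was at the start of the episode above 0.025 m).
It fails at once if the bottle is shoved more than 25 mm (distance of alcohol from where it was at the start of the episode above 0.025 m).
It fails at once if the tape roll is shoved more than 25 mm (distance of tape_amber from where it was at the start of the episode above 0.025 m).
It fails at once if the card terminal is shoved more than 25 mm (distance of terminal_top from where it was at the start of the episode above 0.025 m).
It fails at once if the bottle is knocked over (angle between alcohol's own z axis and vertical above 0.35 rad).
It also fails if it takes over 72 s, if anything falls off the work surface, if the arm or the gripper's body presses on something with over 40 N, if the wrist force passes 120 N, or if a joint passes its speed limit or range.

## Working session

There is one attempt and no reset: what is moved stays moved. The work goes in short steps, Python scripts to look and compute and a shell command to move; the robot and the scene stay as the last step left them, time stands still between calls to the robot, and variables do not carry over. Pictures are saved under pics/ and viewed, at most 10 in all, crops included, and the job is handed in when it is done.

```bash
mkdir -p pics; ls
cat > h.py <<'E'
import numpy as np,cv2
from plant import robot
def K(p):
    f=240/np.tan(np.radians(p["fov_y"])/2); return np.array([[f,0,p["cx"]],[0,f,p["cy"]],[0,0,1.]])
def ray(p,pos):
    uv=np.array([[[pos[0]*640,pos[1]*480]]],float)
    n=cv2.undistortPoints(uv,K(p),np.array(p["distortion"],float))[0,0]
    V=np.array(p["view"]);R=V[:3,:3];t=V[:3,3]
    return -R.T@t, R.T@np.array([n[0],n[1],1.])
def onz(p,pos,z):
    c,d=ray(p,pos); return c+d*(z-c[2])/d[2]
def proj(p,X):
    V=np.array(p["view"]);r,_=cv2.Rodrigues(V[:3,:3])
    return cv2.projectPoints(np.array(X,float).reshape(-1,1,3),r,V[:3,3],K(p),np.array(p["distortion"],float))[0][:,0]
def tri(rays):
    A=0;b=0
    for c,d in rays:
        d=d/np.linalg.norm(d);P=np.eye(3)-np.outer(d,d);A=A+P;b=b+P@c
    return np.linalg.solve(A,b)
E
python3 - <<'E'
from h import *
print(robot.tcp_to_tips)
o=robot.get_obs();print(o["tcp_pos"],np.round(o["eef_rot"],3).tolist(),o["width"])
ps={}
for n in("top","side"):
    p=ps[n]=robot.read_camera(n);cv2.imwrite(f"pics/{n}0.png",p["image"])
    V=np.array(p["view"]);print(n,p["fov_y"],-V[:3,:3].T@V[:3,3])
Z=dict(dispenser=0,bay=0,spout_lip=24,lever_axle=76,cam_grip=62,lever_pad=114,tray=0,solder_spool=0,alcohol=0,tape_amber=0,microscope=0,terminal_top=0)
for q,z in Z.items():
    rs=[]
    for n,p in ps.items():
        try:L=robot.landmark_of(p,q)
        except Exception as e: print(q,e);continue
        if L:
            l=L[0];rs.append(ray(p,l["position"]));print(q,n,round(l["score"],2),np.round(np.array(l["position"])*[640,480]),np.round(onz(p,l["position"],z)))
    if len(rs)==2:print("   tri",np.round(tri(rs)))
E
```

```text
pics
14.0
[192.07970543 594.04744183 201.14562219] [[0.951, -0.308, -0.001], [-0.308, -0.951, -0.002], [0.0, 0.002, -1.0]] 0.9994399752473945
top 56.794800386985486 [ 372.83097322   74.51935255 1027.44012408]
side 50.49779502297591 [ 538.13444445 1022.358323    876.06600532]
dispenser top 0.64 [344. 271.] [524.  42.   0.]
dispenser side 0.67 [331. 318.] [538. 185.   0.]
   tri [ 542.   38. -153.]
bay top 0.61 [259. 256.] [550. 242.   0.]
bay side 0.34 [331. 315.] [537. 177.   0.]
   tri [539. 233.  58.]
spout_lip top 0.69 [270. 259.] [541. 213.  24.]
spout_lip side 0.85 [333. 319.] [533. 212.  24.]
   tri [537. 213.  26.]
lever_axle top 0.8 [301. 265.] [521. 137.  76.]
lever_axle side 0.69 [339. 282.] [523. 143.  76.]
   tri [522. 137.  70.]
cam_grip top 0.67 [295. 291.] [466. 147.  62.]
cam_grip side 0.71 [279. 323.] [650. 267.  62.]
   tri [571. 161. -57.]
lever_pad top 0.83 [343. 271.] [507.  47. 114.]
lever_pad side 0.62 [344. 246.] [512.  56. 114.]
   tri [510.  47. 106.]
tray top 0.73 [188. 283.] [480. 406.   0.]
tray side 0.71 [352. 396.] [488. 400.   0.]
   tri [484. 404.   4.]
solder_spool top 0.82 [272. 217.] [647. 218.   0.]
solder_spool side 0.64 [279. 325.] [657. 214.   0.]
   tri [652. 218.   2.]
alcohol top 0.75 [313. 238.] [600. 117.   0.]
alcohol side 0.78 [305. 293.] [603. 105.  -0.]
   tri [600. 117.  10.]
tape_amber top 0.82 [435. 318.] [ 422. -171.    0.]
tape_amber side 0.64 [332. 286.] [537.  73.  -0.]
   tri [ 487. -247. -301.]
terminal_top top 0.73 [334. 211.] [668.  68.   0.]
terminal_top side 0.85 [278. 283.] [676.  72.   0.]
   tri [673.  68.  -5.]
```

Run:
```python
from h import *
a=cv2.imread("pics/top0.png")[180:380,120:480];b=cv2.imread("pics/side0.png")[200:440,220:460]
cv2.imwrite("pics/topc.png",cv2.resize(a,None,fx=2.2,fy=2.2,interpolation=3));cv2.imwrite("pics/sidec.png",cv2.resize(b,None,fx=2.4,fy=2.4,interpolation=3))
```

```text
(no output)
```

View pics/topc.png

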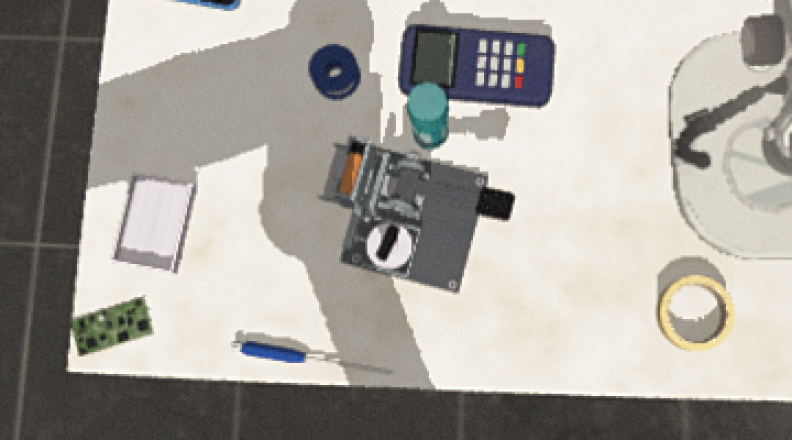

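View pics/sidec.png

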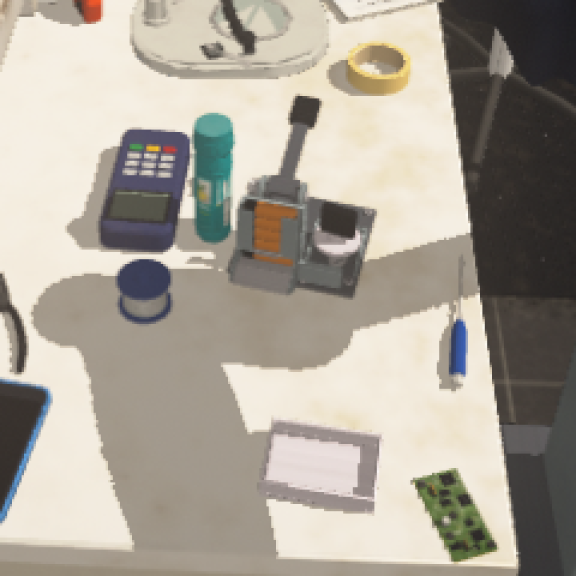

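The top view shows the dispenser with its spout to the left (crop 335,175), the wing at (387,243) and the lever pad at (497,205). The tray is on the left at (155,222) and the tape on the right at (695,312). The side view agrees: cells are visible, the bottle stands behind the magazine and the terminal behind that.

Run:
```python
from h import *
p=robot.read_camera("top")
g=lambda u,v,z:onz(p,((u/2.2+120)/640,(v/2.2+180)/480),z)[:2]
B=[g(460,293,8),g(487,172,8),g(342,262,8)]
M=[(-86,-120),(42,-120),(-86,8)]
print("base corners",np.round(B))
W=[g(*g_) for g_ in((380,258,73),(395,228,73))];print("wing",np.round(W))
T=[g(*c,20) for c in((135,175),(196,183),(176,272),(113,259))];print("tray rim",np.round(T),np.mean(T,0))
P=np.array(B+[(521,138),(509,49),(466,147)]);Q=np.array(M+[(0,-43),(0,-132),(-58,-40)],float)
pc,qc=P.mean(0),Q.mean(0);a=P-pc;b=Q-qc
th=np.arctan2((b[:,0]*a[:,1]-b[:,1]*a[:,0]).sum(),(a*b).sum());R=np.array([[np.cos(th),-np.sin(th)],[np.sin(th),np.cos(th)]])
t=pc-R@qc;print(th,t,np.round(P-(Q@R.T+t)))
s=robot.silhouettes(p,"tray")[0]
c=cv2.findContours(s["region"].astype(np.uint8),0,2)[0];r=cv2.minAreaRect(max(c,key=cv2.contourArea));bx=cv2.boxPoints(r)
X=[onz(p,x/[640,480],20)[:2] for x in bx];print(np.round(X),np.mean(X,0))
```

```text
base corners [[424.  72.]
 [552.  48.]
 [451. 196.]]
wing [[451. 151.]
 [481. 138.]]
tray rim [[532. 420.]
 [526. 354.]
 [432. 366.]
 [443. 434.]] [483.26642139 393.30179745]
-0.17260243513467582 [530.8050054  176.37191602] [[-2. -1.]
 [ 0. -3.]
 [ 4. -3.]
 [-2.  4.]
 [ 1.  3.]
 [-1.  0.]]
[[441. 438.]
 [538. 424.]
 [524. 352.]
 [428. 367.]] [482.89684511 395.0642419 ]
```

```bash
python3 -m pendant '[0.0398,0.0341,0,0,0,0,0.0398,0.0341,0,0,0,0,0.0398,0.0341,0,0,0,0,0.0398,0.0341,0,0,0,0,0.0398,0.0341,0,0,0,0,0.0398,0.0341,0,0,0,0,0.0398,0.0341,0,0,0,0,0.0398,0.0341,0,0,0,0,0.0398,0.0341,0,0,0,0,0.0398,0.0341,0,0,0,0]'
python3 - <<'E'
from h import *
o=robot.get_obs();print(o["clock"],o["tcp_pos"],np.round(o["eef_rot"],3).tolist())
p=robot.read_camera("wrist");cv2.imwrite("pics/w1.png",p["image"])
for q,z in dict(cam_grip=62,lever_axle=76,lever_pad=114,spout_lip=24).items():
    for l in robot.landmark_of(p,q)[:1]:print(q,l["score"],np.array(l["position"])*[640,480],onz(p,l["position"],z))
E
```

```text
clock: 2.65
tcp_pos: [466.9, 146.3, 202.7]
eef_rot: [[0.952, -0.307, 0.001], [-0.307, -0.952, 0.001], [0.001, -0.001, -1.0]]
ft_force: [0.1, -0.1, -0.3]
width: 0.998
grip_force: 0.0
2.65 [466.85900358 146.2878571  202.67421936] [[0.952, -0.307, 0.001], [-0.307, -0.952, 0.001], [0.001, -0.001, -1.0]]
cam_grip 0.66 [323.2   211.008] [469.58741011 143.02918435  62.        ]
lever_axle 0.8 [315.904 146.592] [526.40694386 131.26927249  76.        ]
lever_pad 0.63 [437.504 136.416] [507.54655004  44.43309577 114.        ]
spout_lip 0.83 [234.496 155.52 ] [540.92485884 210.8236039   24.        ]
```

View pics/w1.png

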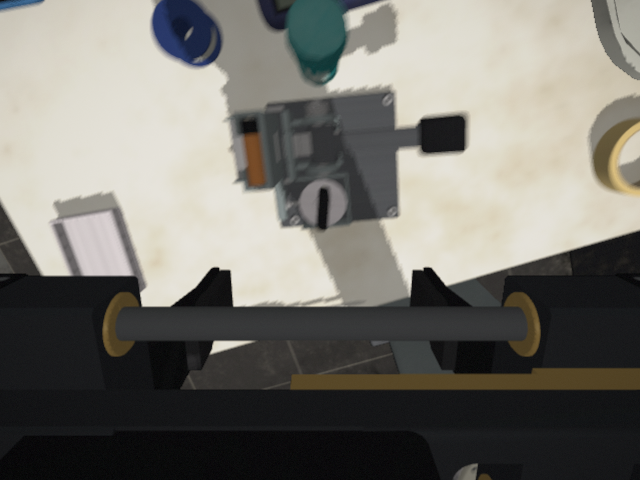

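The wrist view shows the wing at about (322,208), lined up with the tool's x. The lever pad is at (442,133) and the base plate corners at (392,92), (398,218) and (277,226).

Run:
```python
from h import *
p=robot.read_camera("wrist")
g=lambda u,v,z:onz(p,(u/640,v/480),z)[:2]
P=np.array([g(398,218,8),g(392,92,8),g(277,226,8),(526,131),(507.5,44.4),(469.6,143)]);Q=np.array([(-86,-120),(42,-120),(-86,8),(0,-43),(0,-132),(-58,-40)],float)
pc,qc=P.mean(0),Q.mean(0);a=P-pc;b=Q-qc
th=np.arctan2((b[:,0]*a[:,1]-b[:,1]*a[:,0]).sum(),(a*b).sum());R=np.array([[np.cos(th),-np.sin(th)],[np.sin(th),np.cos(th)]])
t=pc-R@qc;print(th,t);print(np.round(P),np.round(P-(Q@R.T+t)))
print("cam",R@[-58,-40]+t,"bay",R@[0,68]+t,"pad",R@[0,-132]+t)
im=p["image"];m=(im[180:240,295:350].max(2)<45).astype(np.uint8)
n,l,st,ce=cv2.connectedComponentsWithStats(m);print(st[1:],ce[1:]);
k=1+np.argmax(st[1:,4]);v,u=np.where(l==k);print("wing ends",g(295+u[v<v.min()+3].mean(),180+v.min(),73),g(295+u[v>v.max()-3].mean(),180+v.max(),73),g(295+u[v>v.max()-3].mean(),180+v.max(),39))
```

```text
-0.22513880770533956 [536.33779136 172.28658266]
[[425.  74.]
 [549.  48.]
 [457. 200.]
 [526. 131.]
 [508.  44.]
 [470. 143.]] [[-0. -0.]
 [-1.  2.]
 [ 3.  1.]
 [-1.  1.]
 [ 1.  1.]
 [-1. -3.]]
cam [470.87186314 146.24407431] bay [551.51822485 238.57047542] pad [506.86989107  43.61784966]
[[ 21   8  13  43 438]] [[26.83561644 29.33561644]]
wing ends [490.44041933 137.95234846] [455.18731942 151.07518674] [446.32596674 153.91478169]
```

```bash
python3 -m pendant '[0.003,0,0.045,0,0,2.5,0,0,0.045,0,0,0,0,0,0.035,0,0,0,0,0,0.015,0,0,0,0,0,0,0,0,0]' 0.04
python3 -m pendant '[0,0,0,0,0,0,0,0,0,0,0,0,0,0,0,0,0,0,0,0,0,0,0,0]' 0
```

```text
clock: 3.58
tcp_pos: [467.8, 147.6, 61.3]
eef_rot: [[0.938, -0.347, -0.002], [-0.347, -0.938, -0.002], [-0.002, 0.002, -1.0]]
ft_force: [-0.4, -0.2, 1.0]
width: 0.526
grip_force: 0.0
clock: 4.08
tcp_pos: [469.1, 146.9, 62.6]
eef_rot: [[0.937, -0.349, 0.001], [-0.349, -0.937, 0.0], [0.0, -0.001, -1.0]]
ft_force: [-0.6, -0.2, -0.2]
width: 0.091
grip_force: 0.0
```

```bash
python3 -m pendant '[0,0,0,0,0,0,0,0,0,0,0,0]' 0
python3 - <<'E'
from h import *
p=robot.read_camera("wrist");cv2.imwrite("pics/w2.png",p["image"])
p=robot.read_camera("top")
c=p["image"][220:340,220:400];cv2.imwrite("pics/t2.png",cv2.resize(c,None,fx=3,fy=3))
E
```

```text
clock: 4.32
tcp_pos: [468.9, 146.7, 62.3]
eef_rot: [[0.937, -0.349, -0.0], [-0.349, -0.937, -0.0], [-0.0, 0.0, -1.0]]
ft_force: [-0.1, -0.0, -1.0]
width: 0.016
grip_force: 0.0
```

View pics/w2.png

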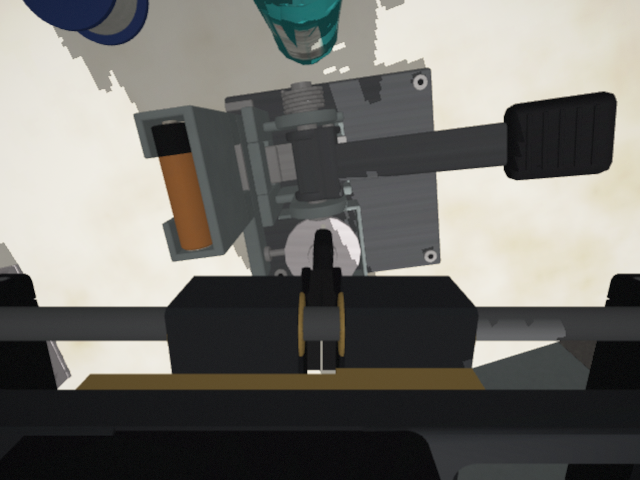

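The fingers closed short of the wing: it shows ahead of them at (323,235–270), and the plate's centre is near (323,256).

Run:
```python
from h import *
p=robot.read_camera("wrist");o=robot.get_obs();T=np.array(o["tcp_pos"]);R=np.array(o["eef_rot"])
g=lambda u,v,z:onz(p,(u/640,v/480),z)
print("tcp",T,"proj tcp",proj(p,T),"tips",proj(p,T+R[:,2]*14), "cam",-np.array(p["view"])[:3,:3].T@np.array(p["view"])[:3,3])
print("plate",g(285,252,34),g(362,252,34),g(323,220,34),"wing end",g(323,230,73))
print("base corners",g(440,262,8),g(430,70,8))
print("pad",g(560,135,114))
for z in(39,62,73):print(z,proj(p,[470.5,146,z]))
t=robot.read_camera("top");print("top proj tcp",proj(t,T))
for q in("cam_grip",):
  for l in robot.landmark_of(p,q)[:2]:print(q,l["score"],np.array(l["position"])*[640,480],onz(p,l["position"],62))
```

```text
tcp [468.89440829 146.76364559  62.22418473] proj tcp [[320.76241317 273.09139344]] tips [[320.74285193 263.89952855]] cam [538.24539637 121.13980457 244.43727956]
plate [478.77084577 166.42142181  34.        ] [462.3174204  122.23875291  34.        ] [489.5571269  137.62387906  34.        ] wing end [493.84899846 136.32008652  73.        ]
base corners [427.11788538  74.00260402   8.        ] [548.23096647  46.9965319    8.        ]
pad [507.83405448  43.5225598  114.        ]
39 [[320.98765897 255.67579467]]
62 [[321.05167263 269.86547501]]
73 [[321.08772141 277.85631095]]
top proj tcp [[295.65090515 289.74210942]]
cam_grip 0.67 [323.328 267.6  ] [471.29344925 144.3999772   62.        ]
```

View pics/t2.png

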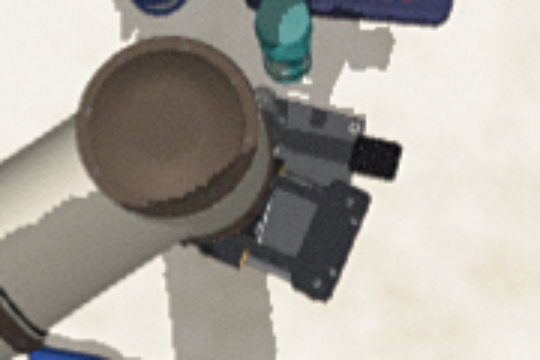

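Run:
```python
from h import *
p=robot.read_camera("wrist");o=robot.get_obs();print(o["width"],o["grip_force"],o["moment"])
cv2.imwrite("pics/w3.png",cv2.resize(p["image"][200:390,240:400],None,fx=3.1,fy=3.1,interpolation=2))
```

```text
0.0036482330129997257 0.0 [-0.00316976  0.02229593  0.03087342]
```

View pics/w3.png

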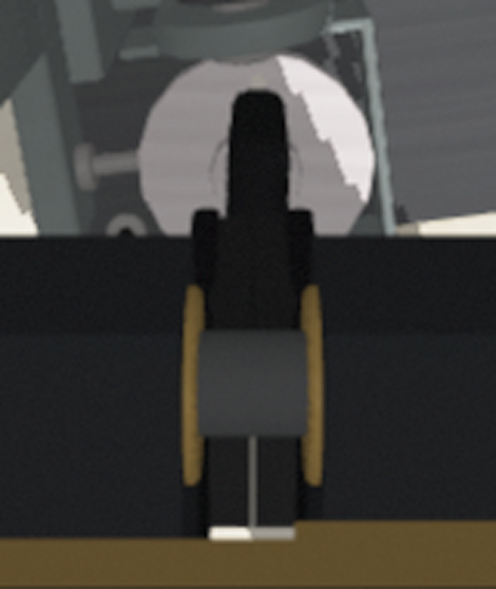

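Run:
```python
from h import *
p=robot.read_camera("wrist");o=robot.get_obs();T=np.array(o["tcp_pos"]);R=np.array(o["eef_rot"])
print(K(p)[0,0],o["width"],T)
for z in(14,0,-14,-30,-45):print(z,np.round(proj(p,[T+R@[a,s*43.5,z] for a in(9.5,-9.5) for s in(-1,1)])).tolist())
print("wing top corners at 0",np.round(proj(p,[T+R@[18,s*5,-11] for s in(-1,1)])).tolist())
```

```text
362.44902814583315 0.0038543030228436114 [468.88220164 146.80002425  62.22186668]
14 [[244.0, 248.0], [397.0, 248.0], [246.0, 279.0], [395.0, 279.0]]
0 [[239.0, 256.0], [403.0, 256.0], [241.0, 289.0], [400.0, 289.0]]
-14 [[233.0, 266.0], [409.0, 266.0], [235.0, 301.0], [406.0, 301.0]]
-30 [[225.0, 279.0], [417.0, 279.0], [227.0, 316.0], [414.0, 316.0]]
-45 [[215.0, 293.0], [426.0, 293.0], [219.0, 334.0], [423.0, 334.0]]
wing top corners at 0 [[311.0, 248.0], [331.0, 248.0]]
```

The pictured tips are about 28 mm higher than the reported TCP and `tcp_to_tips` imply, so the fingers closed above the wing. I'll test this with a shallow descent before going deeper.

```bash
python3 -m pendant '[0,0,0,0,0,0,0,0,0,0,0,0,0,0,0,0,0,0,0.002,0.0007,0.006,0,0,0,0,0,0.006,0,0,0]' 0.03
python3 -m pendant '[0,0,0,0,0,0,0,0,0,0,0,0,0,0,0,0,0,0,0,0,0,0,0,0,0,0,0,0,0,0,0,0,0,0,0,0]' 0
```

```text
clock: 5.3
tcp_pos: [470.6, 145.3, 49.8]
eef_rot: [[0.937, -0.349, -0.0], [-0.349, -0.937, -0.0], [-0.0, 0.0, -1.0]]
ft_force: [-0.2, -0.4, -0.2]
width: 0.338
grip_force: 0.0
clock: 6.05
tcp_pos: [470.6, 145.4, 50.3]
eef_rot: [[0.937, -0.349, 0.0], [-0.349, -0.937, 0.0], [0.0, -0.0, -1.0]]
ft_force: [0.7, -0.3, -0.4]
width: 0.101
grip_force: 30.0
```

```bash
python3 -m pendant '[0,0,0,0,0,0,0,0,0,0,0,0,0,0,0,0,0,0,0,0,0.007,0,0,0,0,0,0.007,0,0,0]' 0.03
python3 -m pendant '[0,0,0,0,0,0,0,0,0,0,0,0,0,0,0,0,0,0,0,0,0,0,0,0,0,0,0,0,0,0,0,0,0,0,0,0]' 0
```

```text
clock: 6.68
tcp_pos: [470.4, 145.4, 35.7]
eef_rot: [[0.937, -0.349, -0.0], [-0.349, -0.937, -0.0], [-0.0, 0.0, -1.0]]
ft_force: [0.4, -0.4, -0.1]
width: 0.342
grip_force: 0.0
clock: 7.42
tcp_pos: [470.6, 145.4, 36.4]
eef_rot: [[0.937, -0.349, 0.0], [-0.349, -0.937, 0.0], [0.0, -0.0, -1.0]]
ft_force: [0.2, -1.2, 0.4]
width: 0.108
grip_force: 30.0
```

```bash
python3 -m pendant '[0,0,0,0,0,6,0,0,0,0,0,6,0,0,0,0,0,6,0,0,0,0,0,6,0,0,0,0,0,6,0,0,0,0,0,6]'
python3 -c "
from h import *
print(robot.get_obs()['moment'])"
```

```text
clock: 8.18
tcp_pos: [470.1, 145.1, 36.3]
eef_rot: [[0.551, -0.834, -0.001], [-0.834, -0.551, -0.001], [0.0, 0.001, -1.0]]
ft_force: [-1.0, -0.0, 1.4]
width: 0.11
grip_force: 30.1
[-0.25874391  0.2633073   0.2419091 ]
```

```bash
python3 -m pendant '[0,0,0,0,0,6,0,0,0,0,0,6,0,0,0,0,0,6,0,0,0,0,0,6,0,0,0,0,0,6,0,0,0,0,0,6,0,0,0,0,0,2,0,0,0,0,0,0]'
python3 - <<'E'
from h import *
print(robot.get_obs()['moment'],robot.get_obs()['joint_positions'])
p=robot.read_camera("wrist");print([(l["score"],onz(p,l["position"],24)) for l in robot.landmark_of(p,"spout_lip")[:1]])
E
```

```text
clock: 9.18
tcp_pos: [469.8, 144.9, 36.3]
eef_rot: [[-0.076, -0.997, -0.001], [-0.997, 0.076, -0.001], [0.001, 0.001, -1.0]]
ft_force: [-2.5, -1.5, 4.4]
width: 0.115
grip_force: 30.0
[-0.45176072  0.84647968  0.0166698 ] [ 6.30234276e-01  3.58860809e-01 -5.26050345e-01 -1.21838061e-04
 -6.87654710e-01 -7.06430176e-01]
[(0.32, array([470.14815263, 163.18048744,  24.        ]))]
```

```bash
python3 -m pendant '[0,0,0,0,0,0,0,0,0,0,0,0,0,0,0,0,0,0,0,0,-0.02,0,0,0,0,0,-0.05,0,0,0,0,0,-0.06,0,0,-10,0,0,-0.06,0,0,-10,0,0,0,0,0,-10]' 0.018
python3 - <<'E'
from h import *
p=robot.read_camera("wrist");cv2.imwrite("pics/w4.png",p["image"])
for q,z in dict(cam_grip=62,lever_axle=76,lever_pad=114,spout_lip=24,tray=0).items():
    for l in robot.landmark_of(p,q)[:1]:print(q,l["score"],np.array(l["position"])*[640,480],onz(p,l["position"],z))
E
```

```text
clock: 10.28
tcp_pos: [473.6, 147.1, 232.0]
eef_rot: [[0.438, -0.899, 0.011], [-0.899, -0.438, 0.006], [-0.001, -0.013, -1.0]]
ft_force: [0.1, 0.1, -1.9]
width: 0.205
grip_force: 0.0
cam_grip 0.72 [344.32  85.2 ] [506.40801563  36.7821849   62.        ]
lever_axle 0.6 [282.816 171.696] [523.62838642 130.04239848  76.        ]
lever_pad 0.7 [341.184  83.424] [508.79723913  43.03066871 114.        ]
spout_lip 0.66 [245.184 219.888] [542.33513219 204.58135926  24.        ]
```

View pics/w4.png

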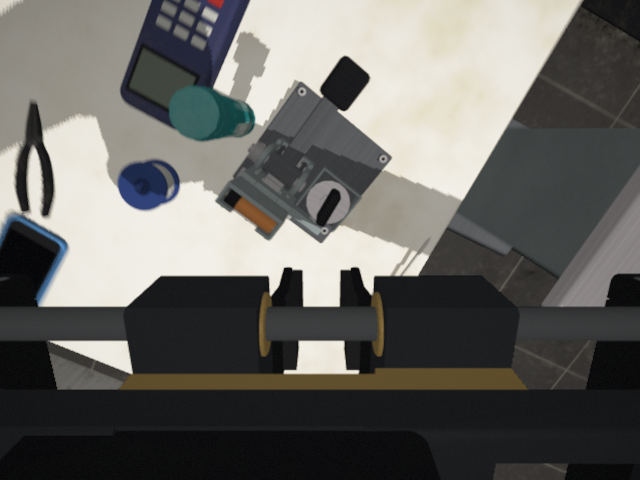

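The wing now lies along the dispenser's y, at (328,207) in the picture, and the magazine sits against the lever unit, so the lock is tight. Next is the tray.

```bash
python3 -m pendant '[-0.0452,-0.0208,0,0,0,0,-0.0452,-0.0208,0,0,0,0,-0.0452,-0.0208,0,0,0,0,-0.0452,-0.0208,0,0,0,0,-0.0452,-0.0208,0,0,0,0,0,0,0.018,0,0,-10.7,0,0,0.018,0,0,-10.7,0,0,0.018,0,0,-10.7,0,0,0.018,0,0,-10.7,0,0,0.018,0,0,-10.7]' 0.087
python3 - <<'E'
from h import *
p=robot.read_camera("wrist");cv2.imwrite("pics/w5.png",p["image"])
o=robot.get_obs();print(o["tcp_pos"],o["eef_rot"])
print([(l["score"],onz(p,l["position"],0)) for l in robot.landmark_of(p,"tray")[:1]])
s=robot.silhouettes(p,"tray")
for l in s[:1]:
    r=l["region"];v,u=np.where(r);print(l["score"],u.min(),u.max(),v.min(),v.max())
    c=cv2.findContours(r.astype(np.uint8),0,2)[0];a=cv2.approxPolyDP(max(c,key=cv2.contourArea),6,True)[:,0];print(a.tolist());print(np.round([onz(p,x/[640,480],20)[:2] for x in a]))
E
```

```text
clock: 11.82
tcp_pos: [466.5, 393.8, 134.4]
eef_rot: [[0.983, -0.185, -0.001], [-0.185, -0.983, -0.002], [-0.001, 0.002, -1.0]]
ft_force: [-0.5, 0.1, -0.2]
width: 0.996
grip_force: 0.0
[465.21671759 392.6653768  131.5964172 ] [[ 0.98337654 -0.18150956 -0.0049866 ]
 [-0.18153516 -0.9833703  -0.00527641]
 [-0.00394595  0.00609394 -0.99997365]]
[(0.9, array([485.91061024, 399.84992637,   0.        ]))]
0.65 268 354 139 256
[[351, 140], [269, 144], [278, 256], [353, 250]]
[[528. 358.]
 [537. 422.]
 [443. 435.]
 [436. 371.]]
```

View pics/w5.png

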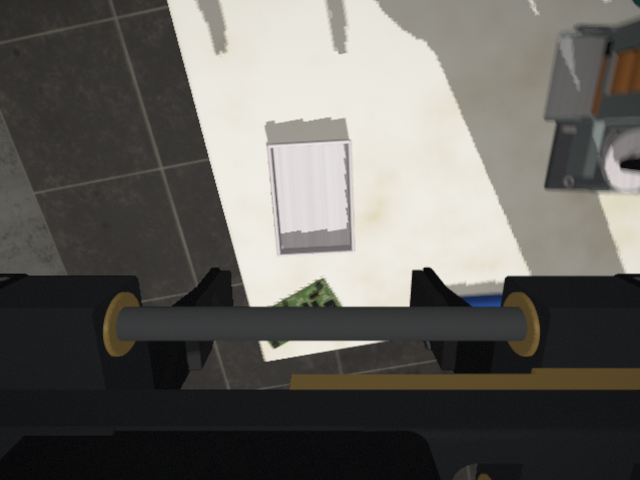

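The tray's rim corners are at (269,144), (351,140), (353,250) and (278,256), and the jaws need to go 6 mm to its left.

```bash
python3 -m pendant '[0.0035,-0.006,0,0,0,-2.5,0,0,0.04,0,0,0,0,0,0.04,0,0,0,0,0,0.04,0,0,0,0,0,0.013,0,0,0,0,0,0.005,0,0,0,0,0,0,0,0,0,0,0,0,0,0,0]' 0.087
```

```text
clock: 12.98
tcp_pos: [472.1, 400.4, -0.1]
eef_rot: [[0.989, -0.147, 0.002], [-0.147, -0.989, 0.002], [0.002, -0.003, -1.0]]
ft_force: [0.5, -0.2, 0.4]
width: 0.999
grip_force: 0.0
```

```bash
python3 -m pendant '[0,0,0.005,0,0,0,0,0,0.004,0,0,0,0,0,0,0,0,0]' 0.087
python3 -m pendant '[0,0,0,0,0,0,0,0,0,0,0,0,0,0,0,0,0,0,0,0,0,0,0,0,0,0,0,0,0,0]' 0.04
```

```text
clock: 13.35
tcp_pos: [471.1, 399.1, -11.2]
eef_rot: [[0.989, -0.147, -0.001], [-0.147, -0.989, -0.001], [-0.001, 0.001, -1.0]]
ft_force: [-0.2, 0.5, -0.0]
width: 0.998
grip_force: 0.0
clock: 13.98
tcp_pos: [471.4, 399.5, -10.6]
eef_rot: [[0.989, -0.146, 0.0], [-0.146, -0.989, 0.0], [0.0, -0.0, -1.0]]
ft_force: [-0.1, 1.2, 0.2]
width: 0.776
grip_force: 30.0
```

```bash
python3 -m pendant '[0,0,-0.04,0,0,0,0,0,0,0,0,9.6,0,0,0,0,0,9.6,0,0,0,0,0,9.6,0,0,0,0,0,9.6,0,0,0,0,0,9.6,0,0,0,0,0,9.6,0,0,0,0,0,9.6,0,0,0,0,0,9.6,0,0,0,0,0,9.6]'
python3 -m pendant '[0,0,0,0,0,7.9,0.0125,-0.0189,0,0,0,0,0.0125,-0.0189,0,0,0,0,0.0125,-0.0189,0,0,0,0,0.0125,-0.0189,0,0,0,0,0.0125,-0.0189,0,0,0,0,0.0125,-0.0189,0,0,0,0,0,0,0,0,0,0]'
python3 - <<'E'
from h import *
p=robot.read_camera("wrist");cv2.imwrite("pics/w6.png",p["image"])
for q,z in dict(lever_axle=76,lever_pad=114,spout_lip=24).items():
    for l in robot.landmark_of(p,q)[:1]:print(q,l["score"],np.array(l["position"])*[640,480],onz(p,l["position"],z))
E
```

```text
clock: 15.22
tcp_pos: [471.1, 399.2, 28.9]
eef_rot: [[-0.09, -0.996, -0.001], [-0.996, 0.09, -0.0], [0.001, 0.001, -1.0]]
ft_force: [-0.3, -0.1, -1.1]
width: 0.778
grip_force: 30.0
clock: 16.23
tcp_pos: [566.8, 299.6, 29.1]
eef_rot: [[-0.223, -0.975, 0.0], [-0.975, 0.223, -0.0], [0.0, -0.0, -1.0]]
ft_force: [0.4, -0.8, -1.5]
width: 0.773
grip_force: 30.0
spout_lip 0.8 [329.792  75.792] [540.81666921 203.85462141  24.        ]
```

View pics/w6.png

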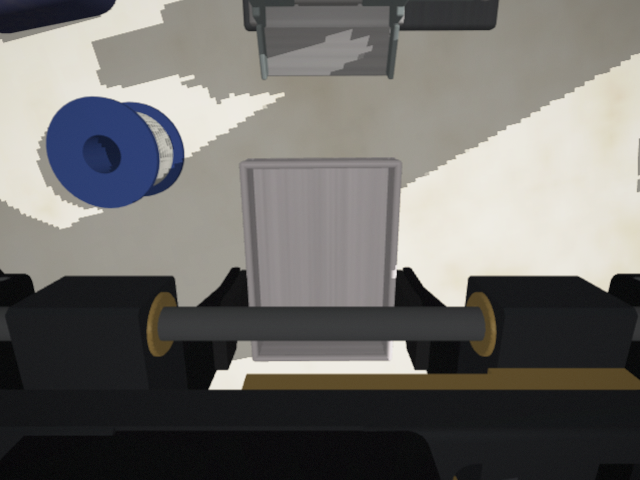

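The tray hangs parallel to the dispenser (rim corners at (241,162) and (401,162)). The spout lip is ahead at row 76, columns 262–393.

```bash
python3 -m pendant '[0,0.0028,0.02,0,0,0,0,0,0.014,0,0,0,0,0,0.005,0,0,0,0,0,0,0,0,0,0,0,0,0,0,0]'
```

```text
clock: 17.05
tcp_pos: [563.1, 302.3, -9.4]
eef_rot: [[-0.22, -0.976, 0.001], [-0.976, 0.22, 0.001], [-0.001, -0.001, -1.0]]
ft_force: [-0.2, -0.2, -0.5]
width: 0.776
grip_force: 30.0
```

```bash
python3 -m pendant '[0.0125,-0.0005,0.0005,0,0,0,0.0125,0,0,0,0,0,0.0125,0,0,0,0,0,0.0125,0,0,0,0,0,0,0,0,0,0,0,0,0,0,0,0,0]'
python3 - <<'E'
from h import *
p=robot.read_camera("wrist");cv2.imwrite("pics/w7.png",p["image"])
for l in robot.landmark_of(p,"spout_lip")[:1]:print(l["score"],np.array(l["position"])*[640,480],onz(p,l["position"],24))
o=robot.get_obs();T=np.array(o["tcp_pos"]);print(T,T-14.8*np.array([.22,.9755,0]))
E
```

```text
clock: 17.8
tcp_pos: [552.6, 253.2, -10.0]
eef_rot: [[-0.22, -0.975, 0.001], [-0.975, 0.22, 0.0], [-0.001, -0.001, -1.0]]
ft_force: [0.0, 0.1, -0.8]
width: 0.775
grip_force: 30.0
0.59 [321.92 190.32] [541.25918075 204.29855189  24.        ]
[552.44923594 253.49419163 -10.1847645 ] [549.19323594 239.05679163 -10.1847645 ]
```

View pics/w7.png

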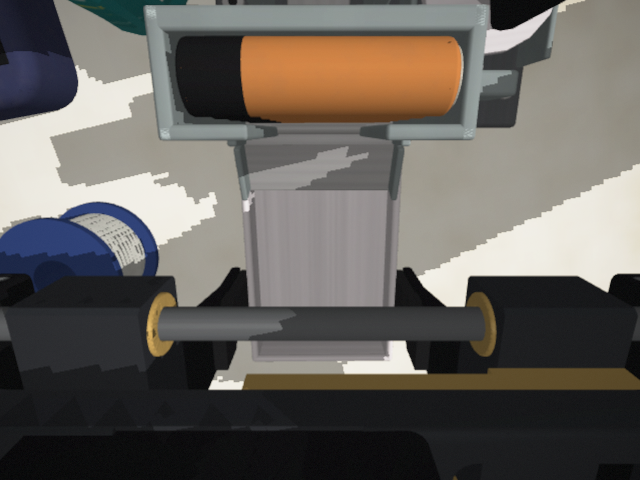

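The tray sits centred under the spout (lip at row 190, tray columns 245–400). I'll release it and go to the lever.

```bash
python3 -m pendant '[0,0,0.0006,0,0,0,0,0,0,0,0,0,0,0,0,0,0,0,0,0,0,0,0,0,0,0,-0.04,0,0,0,0,0,-0.06,0,0,0,0,0,-0.06,0,0,0,0,0,0,0,0,0]' 0.085
python3 -m pendant '[0.0433,-0.0005,0,0,0,0,0.0433,-0.0005,0,0,0,0,0.0433,-0.0005,0,0,0,0,0.0433,-0.0005,0,0,0,0,0.0433,-0.0005,0,0,0,0,0,0,0,0,0,0,0,0,0,0,0,0]' 0
python3 - <<'E'
from h import *
p=robot.read_camera("top");o=robot.get_obs();print(o["tcp_pos"],o["width"])
s=robot.silhouettes(p,"tray")
if s:
    c=cv2.findContours(s[0]["region"].astype(np.uint8),0,2)[0];r=cv2.minAreaRect(max(c,key=cv2.contourArea));X=[onz(p,x/[640,480],20)[:2] for x in cv2.boxPoints(r)];print("tray",np.round(X))
p=robot.read_camera("wrist")
for l in robot.landmark_of(p,"lever_pad")[:1]:print(l["score"],np.array(l["position"])*[640,480],onz(p,l["position"],114))
print(proj(p,[507.3,41.7,112]))
cv2.imwrite("pics/w8.png",p["image"])
E
```

```text
clock: 18.9
tcp_pos: [555.4, 255.0, 155.7]
eef_rot: [[-0.219, -0.976, 0.011], [-0.976, 0.219, 0.007], [-0.009, -0.009, -1.0]]
ft_force: [0.9, -0.8, -0.4]
width: 0.977
grip_force: 0.0
clock: 19.77
tcp_pos: [507.0, 41.3, 148.8]
eef_rot: [[-0.221, -0.975, -0.0], [-0.975, 0.221, 0.0], [0.0, 0.0, -1.0]]
ft_force: [0.6, 0.1, 0.8]
width: 0.261
grip_force: 0.0
[507.12265562  41.77683779 148.88133345] 0.2147445532144826
0.81 [321.728 250.176] [506.66318635  40.85445638 114.        ]
[[321.03912666 250.61787168]]
```

```bash
python3 -m pendant '[0,0,0.02,0,0,0,0,0,0.02,0,0,0,0,0,0.01,0,0,0,0,0,0.01,0,0,0,0,0,0.01,0,0,0,0,0,0,0,0,0]' 0
python3 -m pendant '[0,0,0.01,0,0,0,0,0,0.01,0,0,0,0,0,0.005,0,0,0,0,0,0,0,0,0]' 0
```

```text
clock: 20.72
tcp_pos: [507.4, 41.4, 79.1]
eef_rot: [[-0.22, -0.975, 0.001], [-0.975, 0.22, 0.0], [-0.0, -0.001, -1.0]]
ft_force: [0.8, -0.7, 2.8]
width: 0.005
grip_force: 1.1
clock: 21.22
tcp_pos: [507.3, 41.0, 54.2]
eef_rot: [[-0.22, -0.975, 0.001], [-0.975, 0.22, -0.0], [0.0, -0.001, -1.0]]
ft_force: [0.8, -3.2, 4.0]
width: 0.003
grip_force: 2.1
```

Contact is as expected. I'll push in small steps to the stop.

```bash
python3 -m pendant '[0,0,0.005,0,0,0,0,0,0.003,0,0,0,0,0,0,0,0,0]' 0
python3 -m pendant '[0,0,0.003,0,0,0,0,0,0,0,0,0]' 0
```

```text
clock: 21.6
tcp_pos: [507.4, 41.6, 46.1]
eef_rot: [[-0.22, -0.975, 0.001], [-0.975, 0.22, 0.0], [-0.0, -0.001, -1.0]]
ft_force: [2.3, -2.1, 3.7]
width: 0.006
grip_force: 1.7
clock: 21.85
tcp_pos: [507.5, 41.8, 43.2]
eef_rot: [[-0.22, -0.975, 0.001], [-0.975, 0.22, 0.001], [-0.001, -0.001, -1.0]]
ft_force: [2.0, -0.2, 2.9]
width: 0.003
grip_force: 1.7
```

```bash
python3 -m pendant '[0,0,0.003,0,0,0,0,0,0,0,0,0]' 0
python3 -m pendant '[0,0,0.003,0,0,0,0,0,0,0,0,0]' 0
```

```text
clock: 22.1
tcp_pos: [507.7, 42.0, 41.0]
eef_rot: [[-0.219, -0.976, 0.002], [-0.976, 0.219, 0.001], [-0.001, -0.002, -1.0]]
ft_force: [-0.8, 0.3, 8.6]
width: 0.005
grip_force: 4.1
clock: 22.35
tcp_pos: [508.0, 42.1, 40.2]
eef_rot: [[-0.218, -0.976, 0.003], [-0.976, 0.218, 0.001], [-0.001, -0.002, -1.0]]
ft_force: [-5.5, 1.3, 21.8]
width: 0.008
grip_force: 10.8
```

```bash
python3 -m pendant '[0,0,-0.025,0,0,0,0,0,-0.025,0,0,0,0,0,-0.025,0,0,0,0,0,0,0,0,0,0,0,0,0,0,0,0,0,0,0,0,0,0,0,0,0,0,0]' 0
python3 - <<'E'
from h import *
a=robot.read_camera("side");b=robot.read_camera("top")
for n,p in(("side",a),("top",b)):
    for q,z in(("cell_1_mid",10),("lever_pad",114),("tray",0)):
        print(n,q,[(round(l["score"],2),np.round(np.array(l["position"])*[640,480]),np.round(onz(p,l["position"],z))) for l in robot.landmark_of(p,q)[:4]])
A=cv2.resize(a["image"][240:400,250:450],(500,400));B=cv2.resize(b["image"][200:360,200:320],(300,400));cv2.imwrite("pics/s9.png",np.hstack([A,B]))
E
```

```text
clock: 23.22
tcp_pos: [506.4, 41.2, 111.2]
eef_rot: [[-0.22, -0.975, -0.002], [-0.975, 0.22, -0.001], [0.001, 0.002, -1.0]]
ft_force: [-0.4, -0.8, -0.1]
width: 0.007
grip_force: 0.0
side cell_1_mid [(0.5, array([331., 317.]), array([536., 193.,  10.]))]
side lever_pad [(0.46, array([361., 291.]), array([474., 209., 114.]))]
side tray [(0.84, array([322., 336.]), array([555., 244.,   0.]))]
top cell_1_mid []
top lever_pad [(0.54, array([335., 210.]), array([637.,  68., 114.]))]
top tray []
```

View pics/s9.png

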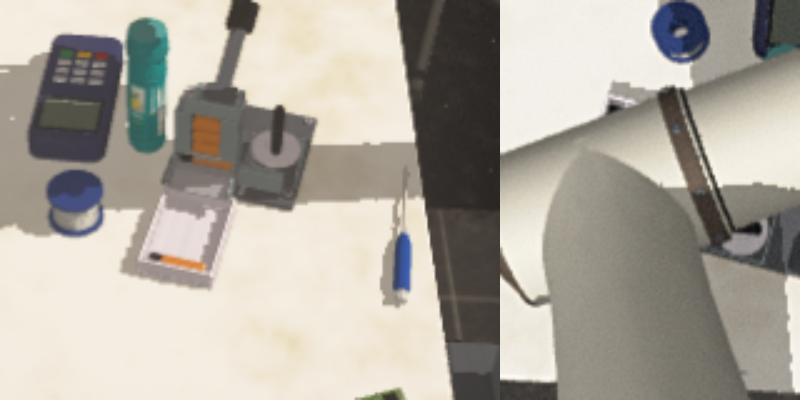

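Cell 1 lies against the tray's far wall (180,262), four cells remain in the magazine and the lever is up. That was the eleventh picture I viewed, one over the limit of ten, so from here I check with numbers only. Second stroke:

```bash
python3 -m pendant '[0,0,0.013,0,0,0,0,0,0.01,0,0,0,0,0,0.01,0,0,0,0,0,0.01,0,0,0,0,0,0.01,0,0,0,0,0,0.01,0,0,0,0,0,0.006,0,0,0,0,0,0.004,0,0,0,0,0,0.002,0,0,0,0,0,0,0,0,0]' 0
python3 -m pendant '[0,0,-0.025,0,0,0,0,0,-0.025,0,0,0,0,0,-0.025,0,0,0,0,0,0,0,0,0,0,0,0,0,0,0,0,0,0,0,0,0,0,0,0,0,0,0,0,0,0,0,0,0]' 0
cat > chk.py <<'E'
from h import *
p=robot.read_camera("side")
im=cv2.cvtColor(p["image"],cv2.COLOR_BGR2HSV);m=cv2.inRange(im,(5,120,80),(22,255,255));m[:240]=0;m[410:]=0;m[:,:280]=0;m[:,360:]=0
n,l,st,ce=cv2.connectedComponentsWithStats(m)
for s,c in zip(st[1:],ce[1:]):
    if s[4]>5:
        X=onz(p,c/[640,480],10)[:2]-[549.2,239];y=np.array([.22,.9755]);x=np.array([.9755,-.22]);print("area",s[4],"px",np.round(c),"tray x,y",np.round(X@x),np.round(X@y))
E
python3 chk.py
```

```text
clock: 24.88
tcp_pos: [507.3, 41.8, 40.0]
eef_rot: [[-0.219, -0.976, 0.001], [-0.976, 0.219, 0.0], [-0.0, -0.001, -1.0]]
ft_force: [-7.3, 0.1, 23.2]
width: 0.001
grip_force: 11.2
clock: 25.88
tcp_pos: [506.8, 41.2, 111.7]
eef_rot: [[-0.22, -0.975, -0.001], [-0.975, 0.22, -0.0], [0.0, 0.001, -1.0]]
ft_force: [-0.4, -1.1, 0.5]
width: 0.007
grip_force: 0.0
area 10 px [283. 262.] tray x,y 171.0 -208.0
area 107 px [332. 296.] tray x,y 14.0 -118.0
area 28 px [335. 305.] tray x,y -2.0 -89.0
area 132 px [324. 342.] tray x,y -4.0 31.0
```

```bash
python3 -m pendant '[0,0,0.013,0,0,0,0,0,0.01,0,0,0,0,0,0.01,0,0,0,0,0,0.01,0,0,0,0,0,0.01,0,0,0,0,0,0.01,0,0,0,0,0,0.006,0,0,0,0,0,0.004,0,0,0,0,0,0.002,0,0,0,0,0,0,0,0,0]' 0
python3 -m pendant '[0,0,-0.025,0,0,0,0,0,-0.025,0,0,0,0,0,-0.025,0,0,0,0,0,-0.03,0,0,0,0,0,-0.03,0,0,0,0,0,0,0,0,0,0,0,0,0,0,0,0,0,0,0,0,0]' 0
python3 chk.py
python3 - <<'E'
from h import *
p=robot.read_camera("side")
for q,z in(("lever_pad",114),("lever_axle",76),("tray",0)):
    print(q,[(round(l["score"],2),np.round(onz(p,l["position"],z))) for l in robot.landmark_of(p,q)[:3]])
o=cv2.cvtColor(cv2.resize(cv2.imread("pics/s9.png")[:, :500],(200,160),interpolation=3),cv2.COLOR_BGR2HSV)
m=cv2.inRange(o,(5,120,80),(22,255,255));n,l,st,ce=cv2.connectedComponentsWithStats(m);print("after stroke 1",[(s[4],np.round(c+[250,240])) for s,c in zip(st[1:],ce[1:]) if s[4]>5])
E
```

```text
clock: 27.18
tcp_pos: [507.3, 41.8, 40.0]
eef_rot: [[-0.219, -0.976, 0.001], [-0.976, 0.219, 0.0], [-0.0, -0.001, -1.0]]
ft_force: [-7.2, -0.8, 22.3]
width: 0.002
grip_force: 11.1
clock: 28.18
tcp_pos: [506.2, 41.3, 170.7]
eef_rot: [[-0.22, -0.975, -0.003], [-0.975, 0.22, -0.001], [0.001, 0.002, -1.0]]
ft_force: [-0.2, 0.3, -0.6]
width: 0.002
grip_force: 0.0
area 10 px [284. 262.] tray x,y 169.0 -208.0
area 53 px [331. 298.] tray x,y 13.0 -109.0
area 28 px [335. 305.] tray x,y -2.0 -89.0
area 218 px [324. 340.] tray x,y -4.0 24.0
lever_pad [(0.79, array([507.,  42., 114.])), (0.74, array([533., 283., 114.]))]
lever_axle [(0.55, array([527., 130.,  76.])), (0.31, array([537., 257.,  76.]))]
tray [(0.82, array([550., 243.,   0.])), (0.68, array([503., -93.,   0.]))]
after stroke 1 [(np.int32(10), array([283., 262.])), (np.int32(154), array([332., 294.])), (np.int32(28), array([335., 305.])), (np.int32(43), array([322., 345.]))]
```

```bash
python3 -m pendant '[0,0,0,0,0,0,0,0,0,0,0,0,0,0,0,0,0,0,0,0,0,0,0,0,0,0,0,0,0,0,0,0,0,0,0,0]' 0
python3 chk.py; python3 -c "
from plant import robot
print(robot.close_job())"
```

```text
clock: 29.18
tcp_pos: [507.0, 41.3, 172.2]
eef_rot: [[-0.22, -0.975, 0.0], [-0.975, 0.22, 0.0], [-0.0, -0.0, -1.0]]
ft_force: [-0.2, -0.6, 0.1]
width: 0.002
grip_force: 0.0
area 10 px [284. 262.] tray x,y 169.0 -208.0
area 52 px [332. 298.] tray x,y 13.0 -109.0
area 28 px [335. 305.] tray x,y -2.0 -89.0
area 218 px [324. 340.] tray x,y -4.0 24.0
the job is handed in; nothing more can be done
None
```

I handed the job in at about 29 s with the lock tight, the tray under the spout, three full strokes made and the lever up; by camera check three cells lie in the tray and two stay in the magazine, but no verdict came back, and I viewed 11 pictures, one over the limit of 10.

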